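# Isolate the waste pump and open the waste jug's safety cap

## Task

Flip the T-handle of the pump's isolator box over from on to its other end position, off. Then open the white waste jug: press its push-and-turn safety cap down, twist it anticlockwise, level and without wrenching it, until it comes free, lift it straight up, and finish while holding the cap in the gripper, level, a good hand's width (some 80 mm) above the jug's mouth; do not put it down or let go. Leave the beaker, the vial rack and the reagent bottle standing where they are.

Things in the scene. Friction and masses are not known exactly. Their poses are not given: they have to be found in the camera images.
- isolator_base: The pump's isolator: a grey enclosure 130 x 85 x 40 mm (x, y, z) fixed to the bench, with a T-handle on top between two steel cheeks (to 60 mm high). Origin at the centre of its underside. Its +x axis is the direction in which the handle's bar must travel from on to off; a cable gland sticks out of its +x end.
- isolator_bar (a point): Centre of the T-handle's crossbar: a black round bar 16 mm in diameter, 60 mm long, lying along the enclosure's y axis, on a 12 mm stem. It swings about a level axis (along the enclosure's y) 46 mm above the bench at 68 mm radius: the bar's centre is 102 mm above the bench at both ends and 114 mm upright in mid-swing, and it travels 77 mm along the enclosure's +x from on to off.
- isolator (a joint): Angle of the T-handle in rad: 0 = on, leaning towards the enclosure's -x (every start); 1.2 = off, leaning as far towards +x. The handle is weighted (180 g): past upright (0.6) it drops by itself to that end and stays; about 1 N at the bar moves it.
- jug: White plastic waste jug, 124 x 104 mm, shoulder sloping up from 109 to 124 mm above the bench, standing in a 150 x 130 x 22 mm steel tray; fixed to the bench, it does not move. Origin at the centre of its underside, under the neck; z up.
- neck (a point): Centre of the jug's mouth (top of its neck), 149 mm above the bench, on the jug's vertical axis; neck and track are 41 mm in diameter. A sprung rubber liner stands 8 mm out of it under the closed cap.
- cap: The jug's round grey ribbed safety cap, 50 mm in diameter, 34 mm high, 45 g; origin at the centre of its underside, z up along its axis. Closed, its underside is 137 mm above the bench and its x axis is along the jug's x (within 3 degrees). It turns only anticlockwise seen from above, only while pressed: free to lift from 56 degrees on (68 best), stop at 79. Then it lifts straight off.
- cap_top (a point): Centre of the cap's flat top, 171 mm above the bench when closed. The top 14 mm of the cap is a solid disc 50 mm in diameter, the best place to grip.
- liner (a joint): Height in m of the sprung rubber liner in the jug's mouth, which pushes the cap up: 0 = cap closed, negative = cap pressed down by that much, 0.0015 = cap off. The cap turns only when pressed 5 mm or more (-0.005, 11 N) and must be kept so for the first 56 degrees; 6 to 7.5 mm (12 to 13.5 N) is best, hard stop at 8 mm (14 N).
- beaker: Bystander: open glass beaker, 70 mm in diameter, 85 mm high; origin at the centre of its underside. Leave it alone.
- vial_rack: Bystander: white rack of vials 60 x 110 x 60 mm high; origin at the centre of its underside. Leave it alone.
- reagent: Bystander: brown glass reagent bottle, 60 mm in diameter, 130 mm high; origin at the centre of its underside. Leave it alone.
Mind the look-alikes: they are no part of the job. Of the things shaped like the jug, the white one is meant.

How it is judged:
By the outcome, as a careful person would: the job done as asked, in the order asked, and still so for the second after the job is handed in, while the arm keeps its last pose, push and grip.
It also fails if it takes over 48 s, if anything falls off the work surface, if the arm or the gripper's body presses on something with over 40 N, if the wrist force passes 120 N, or if a joint passes its speed limit or range.

## Robot

A 6-joint arm with a two-finger parallel gripper is mounted at the origin on the work surface. World frame = base frame: x ahead of the robot, y to its left, z up, the work surface at z = 0. Lengths are in m, angles in rad, forces in N, time in s.
With the tool pointing down it reaches from about 0.4 to 0.825 m from the base axis. Payload 7 kg.
Tool frame: the origin (TCP) lies on the centre line of the jaws, within the pads' length; the fingertips stand 19 mm ahead of it and the grasp point (between the pads) is the TCP; z points along the fingers, y is the line along which they close (so a half turn about z gives the same grasp; the last joint's range is limited). The gripper opens to 88 mm and grips with 3 to 60 N. Pads are 19 mm wide; open, the fingers measure 130 mm over their backs; the gripper's body (78 mm by 193 mm) begins 47 mm behind the grasp point.
Start: joints at [-0.993, 0.359, 0.012, 0, -1.224, -0.288], TCP at [0.193, -0.647, 0.246] pointing down, gripper open.
Joint ranges: [-3.07, 3.07], [-1.43, 2.12], [-1.02, 1.25], [-3.03, 1.67], [-3.05, -0], [-3.03, 3.03]. Speed limits (rad/s): [2.39, 2.39, 3.01, 3.14, 3.14, 3.14].

## Interface

Orientations are given as [roll, pitch, yaw] about the fixed x, y, z axes, in that order (R = Rz(yaw) Ry(pitch) Rx(roll)).
In Python, from station import arm, imaging, models gives the robot as it stands.
- The arm moves only by the tool play_rows, never from a script. Its arguments are lists of equal length, an entry for each row: "travel": the shift along the tool's x, y, z in units of 25 mm (1.0 is 25 mm), a list of three; "twist": the turn about the tool's z in units of 0.15 rad (1.0 is 0.15 rad). A call has 1 to 8 rows; each row shifts and turns the commanded pose from where the row before left it, along the tool's axes as they then stand; what a row does not reach is not made up. A row lasts 1/8 s, in which the tool goes at most 62.5 mm and 10.7 degrees, less where a joint would pass 70% of its speed; a pose out of reach is approached as far as the arm can. A call with a number of a shift or a turn outside -1 to 1 is refused whole. A call with a gripper value outside its range is refused whole. "fingers" is the opening, from 0 (shut) to 1 (fully open), set as the call begins (left out, the last holds). The fingers move at their own pace and stop on an object; "newtons" is the grip in N (left out, the last holds). Time passes only in rows, so rows that do not move let the fingers close. It gives the time, the measured TCP pose, the force, the opening and the grip force at its end, in the units of the state.
- arm.get_state(): the state, without advancing time (a new reading comes with each control period).
- imaging.grab_frame(name): name is "scene" or "top" or "wrist"; returns a dict with "pixels" (400x640x3 uint8, red, green, blue), "fx", "fy", "cx", "cy" (pixels), "R" (3x3) and "t" (3): a world point X has camera coordinates R X + t; the wrist camera has in their place "T_tool_cam" (4x4, takes a point from camera to tool coordinates, whose origin is the TCP and whose axes are the flange's). Camera axes: x right, y down, z forward; pixel columns grow to the right and rows downward; lengths in m; the calibration is good to about 2 mm. A picture is of the moment at which its call begins: read the wrist's pose just before it. There is no depth.
- arm.job_done(): hands the job in; it is judged then, once.
Trained networks look in the newest picture that a camera, given by its name, has taken for a name from the list of things; names that differ only in an ending like _2 or _b are one class to them, and where a whole thing is asked for, a point or a joint stands for the part that bears it (a point fixed in the world has none). Each returns a list of dicts, best first, with "confidence" (0 to 1); they miss things now and then, are a little off and sometimes report something else, mostly with a low value. They report only what shows in the picture. A call takes as long as a camera call. They do not tell look-alikes from the thing itself.
- models.boxes_of(name, camera): "extent" ([centre column, centre row, width, height] in pixels, round what is visible of it).
- models.silhouettes(name, camera): "pixels" (400x640 bool, what is visible of it) and "extent" ([centre column, centre row, width, height] in pixels, round what is visible of it).
The state is a dict: "t": time; "q": joint angles; "qd": joint speeds; "joint_efforts": joint torques, N m; "eef_pos": TCP position; "ee_rot": TCP orientation; "force": force on the tool from outside, world axes, zero at the start; "moment": the same for the moment, N m; "width": finger opening in m; "gripper_force": force on a finger pad.
Only numpy, scipy, OpenCV 4.12 (cv2) and the standard library are available. Lean on these libraries where they do the work, as an engineer would, in place of code of your own. Each camera call takes 0.05 s, during which the arm holds its last target. There are 200 camera calls.

## Working session

There is one attempt and no reset: what is moved stays moved. The work goes in short steps, Python scripts to look and compute and a tool call to move; the robot and the scene stay as the last step left them, time stands still between calls to the robot, and variables do not carry over. Pictures are saved under pics/ and viewed, at most 10 in all, crops included, and the job is handed in when it is done.

Besides the shell and the picture viewer there is one more tool, called as name([rows], argument=value, ...), one row to a line, values as JSON. play_rows: Moves the arm, as the interface text tells. Shifts and turns lie within -1 to 1; 1 stands for 25 mm of shift or 0.15 rad of turn. Its arguments: {"type":"object","properties":{"travel":{"type":"array","items":{"type":"array","items":{"type":"number"}}},"twist":{"type":"array","items":{"type":"number"}},"fingers":{"type":"number"},"newtons":{"type":"number"}},"required":["travel","twist"]}

```bash
mkdir -p pics; ls
cat > h.py <<'E'
import numpy as np,cv2
from station import arm,imaging,models
def grab(n,save=None):
    f=imaging.grab_frame(n)
    if save: cv2.imwrite('pics/'+save,cv2.cvtColor(f['pixels'],cv2.COLOR_RGB2BGR))
    return f
def ray(f,u,v,z):
    R=np.array(f['R']);t=np.array(f['t']);c=-R.T@t
    d=R.T@np.array([(u-f['cx'])/f['fx'],(v-f['cy'])/f['fy'],1.])
    return c+d*(z-c[2])/d[2]
def proj(f,X):
    p=np.array(f['R'])@np.array(X)+np.array(f['t']);return np.array([f['fx']*p[0]/p[2]+f['cx'],f['fy']*p[1]/p[2]+f['cy']])
E
python3 - <<'E'
from h import *
a=grab('scene');b=grab('top')
for n,f in(('scene',a),('top',b)):
    print(n,'cam',-np.array(f['R']).T@f['t'],f['fx'])
    for k in['isolator_base','isolator_bar','jug','cap','beaker','vial_rack','reagent']:
        for d in models.boxes_of(k,n)[:4]: print(k,round(d['confidence'],2),np.round(d['extent']))
im=cv2.cvtColor(np.vstack([a['pixels'],b['pixels']]),cv2.COLOR_RGB2BGR)
cv2.imwrite('pics/1.png',cv2.cvtColor(b['pixels'],cv2.COLOR_RGB2BGR));cv2.imwrite('pics/2.png',cv2.cvtColor(a['pixels'],cv2.COLOR_RGB2BGR))
print(arm.get_state())
E
```

```text
pics
scene cam [0.88808644 0.30480962 0.8618224 ] 381.10136604264267
isolator_base 0.93 [245. 146.  60.  60.]
isolator_bar 0.79 [252. 130.  15.  29.]
isolator_bar 0.41 [245. 148.  59.  59.]
jug 0.94 [337. 356.  89.  89.]
jug 0.82 [424. 191.  67.  79.]
jug 0.64 [382. 274.  79.  90.]
jug 0.45 [245. 148.  61.  61.]
cap 0.66 [395. 250.  29.  28.]
beaker 0.81 [299. 211.  30.  38.]
vial_rack 0.76 [337. 184.  50.  43.]
reagent 0.73 [282. 267.  27.  38.]
reagent 0.66 [395. 251.  26.  31.]
top cam [3.89401634e-01 4.58990789e-05 1.24713930e+00] 445.98778428026475
isolator_base 0.82 [416. 216.  37.  56.]
isolator_bar 0.69 [419. 226.  23.  21.]
jug 0.9 [227. 130.  46.  60.]
jug 0.8 [251. 296.  66.  69.]
jug 0.64 [301. 152.  22.  27.]
jug 0.44 [321. 249.  46.  22.]
cap 0.8 [226. 200.  22.  18.]
cap 0.29 [326. 199.  24.  28.]
beaker 0.94 [326. 196.  25.  31.]
vial_rack 0.91 [322. 250.  43.  19.]
reagent 0.83 [302. 150.  23.  28.]
{'t': 0.8, 'q': array([-9.92896864e-01,  3.58540106e-01,  1.19024140e-02, -1.78667063e-05,
       -1.22412898e+00, -2.88103293e-01]), 'qd': array([-3.93629788e-04, -4.75294345e-04, -5.99834487e-04, -8.71077660e-05,
        3.24165531e-04, -1.75063087e-03]), 'joint_efforts': array([ 6.01282427e-04, -5.82288551e+01,  2.93278474e+01,  7.00197637e+00,
        1.23920990e-02, -4.27772045e-05]), 'eef_pos': array([ 0.19286185, -0.64682324,  0.24559783]), 'ee_rot': array([-3.14156900e+00,  2.45366115e-05, -2.85180255e+00]), 'force': array([-0.38435138, -0.65593764, -0.32848686]), 'moment': array([ 0.02535011, -0.0127832 ,  0.01770961]), 'gripper_force': 0.0, 'width': 0.08771616915445407}
```

View pics/1.png

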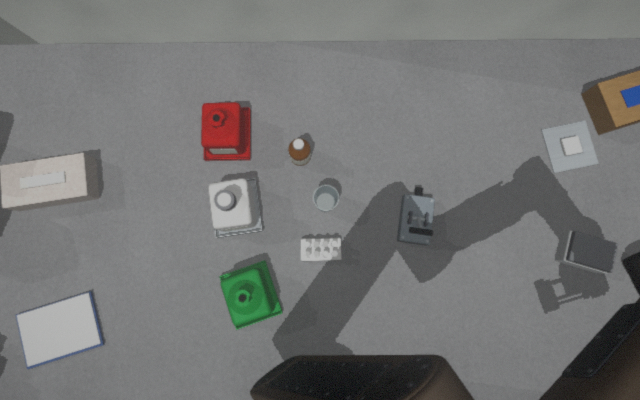

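View pics/2.png

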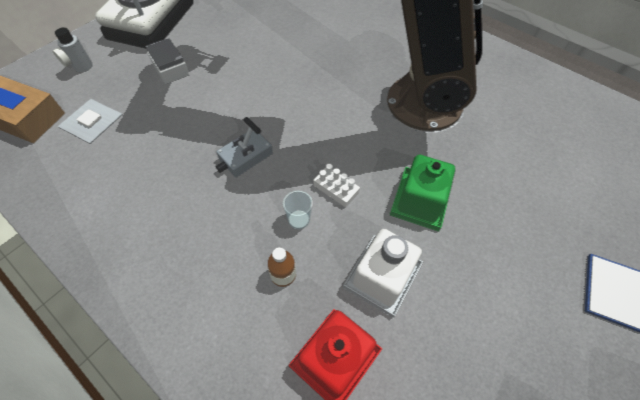

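The white jug with the grey cap shows at top (237,208), cap (226,200); red (226,130) and green (250,295) jugs are look-alikes. The isolator with T-handle is at top (417,217), with its gland at (418,190) and bar at (421,231). The grey box at top (590,250) / scene (167,60) could be mistaken for it. Next I measure and check a crop.

Run:
```python
from h import *
a=grab('scene');b=grab('top')
F={'scene':a,'top':b}
def crop(f,c,w,h,s): 
    x,y=int(c[0]-w/2),int(c[1]-h/2);return cv2.resize(cv2.cvtColor(f['pixels'][y:y+h,x:x+w],cv2.COLOR_RGB2BGR),None,fx=s,fy=s,interpolation=cv2.INTER_CUBIC)
A=np.hstack([crop(b,(417,217),64,64,6),crop(b,(236,208),64,64,6)])
B=np.hstack([crop(a,(245,148),64,64,6) ,crop(a,(395,255),64,64,6)])
im=np.vstack([A,B]);im=cv2.resize(im,(600,600));cv2.imwrite('pics/3.png',im)
def best(k,n,near):
    r=[d for d in models.silhouettes(k,n) if np.hypot(d['extent'][0]-near[0],d['extent'][1]-near[1])<25]
    return r[0] if r else None
for k,n,near,z in[('isolator_base','top',(416,216),.04),('isolator_base','scene',(245,146),.04),('isolator_bar','top',(421,231),.102),('isolator_bar','scene',(252,130),.102),('cap','top',(226,200),.171),('cap','scene',(395,246),.171),('beaker','top',(326,198),.085),('vial_rack','top',(321,250),.06),('reagent','top',(300,150),.13),('jug','top',(237,208),.12)]:
    d=best(k,n,near)
    if d is None: print(k,n,None);continue
    m=d['pixels'].astype(np.uint8);ys,xs=np.nonzero(m);r=cv2.minAreaRect(np.c_[xs,ys].astype(np.float32))
    print(k,n,round(d['confidence'],2),'cen',xs.mean().round(1),ys.mean().round(1),'rect',np.round(r[0],1),np.round(r[1],1),round(r[2],1),'w',np.round(ray(F[n],xs.mean(),ys.mean(),z),4), 'rectW',np.round(ray(F[n],*r[0],z),4))
    P=np.array([ray(F[n],*p,z)[:2] for p in cv2.boxPoints(r)]);e=np.diff(P,axis=0);print('   edges',np.hypot(*e.T).round(3)[:2],np.degrees(np.arctan2(e[:,1],e[:,0])).round(1)[:2])
```

```text
isolator_base top 0.96 cen 416.0 217.9 rect [416.2 215.4] [35.3 57.4] 5.5 w [ 0.5112 -0.2671  0.04  ] rectW [ 0.5182 -0.2677  0.04  ]
   edges [0.157 0.096] [ -7.3 -96. ]
isolator_base scene 0.58 cen 244.2 150.6 rect [241.5 152. ] [44.5 60.1] 45.0 w [ 0.5189 -0.2598  0.04  ] rectW [ 0.5268 -0.2619  0.04  ]
   edges [0.184 0.151] [-172.5   80.4]
isolator_bar top 0.46 cen 420.1 229.4 rect [420.4 230.9] [21.2 15.7] 42.7 w [ 0.4755 -0.2628  0.102 ] rectW [ 0.4715 -0.2634  0.102 ]
   edges [0.041 0.053] [ -43.8 -134.1]
isolator_bar scene 0.76 cen 250.2 129.9 rect [252.2 131.3] [15.6 26.2] 2.9 w [ 0.4887 -0.2547  0.102 ] rectW [ 0.4888 -0.2472  0.102 ]
   edges [0.089 0.042] [-136.3  126.9]
cap top 0.77 cen 225.5 200.3 rect [225.5 200.5] [19. 21.] 90.0 w [0.5439 0.2246 0.171 ] rectW [0.5435 0.2246 0.171 ]
   edges [0.052 0.047] [ -90.4 -178.9]
cap scene 0.8 cen 394.9 249.2 rect [395.1 249.4] [26.9 29.1] 18.4 w [0.556  0.2307 0.171 ] rectW [0.5561 0.2311 0.171 ]
   edges [0.064 0.052] [-161.2  109.5]
beaker top 0.69 cen 325.6 197.9 rect [325.5 198. ] [26. 25.] 90.0 w [ 0.561  -0.0215  0.085 ] rectW [ 0.5608 -0.0211  0.085 ]
   edges [0.066 0.069] [-90.4 179.3]
vial_rack top 0.74 cen 320.7 249.1 rect [320.5 248.5] [23. 39.] 90.0 w [ 0.428  -0.0077  0.06  ] rectW [ 0.4295 -0.0072  0.06  ]
   edges [0.104 0.061] [-90.3 179.2]
reagent top 0.79 cen 299.3 151.9 rect [299. 152.] [26. 22.] 90.0 w [0.6745 0.0461 0.13  ] rectW [0.6741 0.0468 0.13  ]
   edges [0.057 0.069] [-90.4 179.8]
jug top 0.72 cen 236.7 208.3 rect [234.9 207.4] [56.2 50.3] 84.3 w [0.5305 0.2062 0.12  ] rectW [0.533  0.2107 0.12  ]
   edges [0.129 0.145] [ -84.6 -173.6]
```

View pics/3.png

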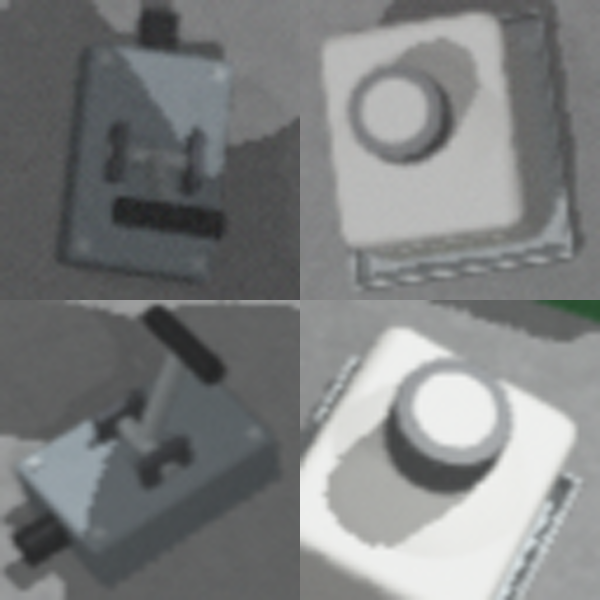

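The crops confirm the choice. The isolator lies at yaw about -6°, gland towards +x; its bar centre is at (420.8,231.3), giving world (0.470,-0.2645) at z 0.102, which agrees with the base centre minus 38 mm. The grey-capped white jug's cap is near (0.545,0.225). First I align the yaw and close the fingers.

play_rows([
  [0, 0, 0],
  [0, 0, 0],
  [0, 0, 0],
], twist=[0.9, 0.9, 0.87], fingers=0, newtons=20)

```text
t: 1.78
eef_pos: [0.1928, -0.6468, 0.2456]
ee_rot: [-3.142, -0.0, 3.026]
force: [-0.7, 0.1, -0.0]
width: 0.0631
gripper_force: 0.0
```

```bash
cat >> h.py <<'E'
from scipy.spatial.transform import Rotation as Ro
def togo(p):
    s=arm.get_state();R=Ro.from_euler('xyz',s['ee_rot']).as_matrix()
    print('pos',np.round(s['eef_pos'],4),'rot',np.round(s['ee_rot'],3),'q',np.round(s['q'],2),'w',s['width'],'units',np.round(R.T@(np.array(p)-s['eef_pos'])/.025,2))
E
python3 -c "
from h import *
togo([.428,-.26,.246])"
```

```text
pos [ 0.1928 -0.6468  0.2456] rot [-3.142 -0.     3.026] q [-0.99  0.36  0.01  0.   -1.22 -0.69] w 0.06306312840440277 units [-7.57 16.45 -0.02]
```

play_rows([
  [-0.46, 0.8, 0],
  [-0.46, 1, 0],
  [-0.46, 1, 0],
  [-0.46, 1, 0],
  [-0.46, 1, 0],
  [-0.46, 1, 0],
  [-0.46, 1, 0],
  [-0.46, 1, 0],
], twist=[0, 0, 0, 0, 0, 0, 0, 0])

```text
t: 2.78
eef_pos: [0.3065, -0.4616, 0.2458]
ee_rot: [-3.141, 0.0, 3.033]
force: [0.3, -0.3, -0.1]
width: 0.0003
gripper_force: 0.0
```

play_rows([
  [-0.46, 1, 0],
  [-0.46, 1, 0],
  [-0.46, 1, 0],
  [-0.46, 1, 0],
  [-0.46, 1, 0],
  [-0.46, 1, 0],
  [-0.46, 1, 0],
  [-0.46, 1, 0],
], twist=[0, 0, 0, 0, 0, 0, 0, 0])

```text
t: 3.78
eef_pos: [0.4196, -0.273, 0.2458]
ee_rot: [3.142, 0.001, 3.033]
force: [-0.2, 0.7, -0.6]
width: 0.0003
gripper_force: 0.0
```

play_rows([
  [0, 0.65, 0],
  [0, 0, 0],
], twist=[0, 0])

```text
t: 4.03
eef_pos: [0.421, -0.2573, 0.2458]
ee_rot: [3.141, 0.0, 3.034]
force: [0.7, 0.2, -0.2]
width: 0.0012
gripper_force: 0.0
```

```bash
cat >> h.py <<'E'
def wray(f,s,u,v,z):
    R=Ro.from_euler('xyz',s['ee_rot']).as_matrix();T=np.array(f['T_tool_cam'])
    c=R@T[:3,3]+s['eef_pos'];d=R@T[:3,:3]@np.array([(u-f['cx'])/f['fx'],(v-f['cy'])/f['fy'],1.])
    return c+d*(z-c[2])/d[2]
E
python3 - <<'E'
from h import *
togo([.428,-.26,.101])
s=arm.get_state();f=grab('wrist','4.png')
for k,z in(('isolator_bar',.102),('isolator_base',.04)):
  for d in models.silhouettes(k,'wrist')[:2]:
    ys,xs=np.nonzero(d['pixels']);print(k,d['confidence'],np.round(d['extent']),wray(f,s,xs.mean(),ys.mean(),z).round(4),wray(f,s,*d['extent'][:2],z).round(4))
E
```

```text
pos [ 0.421  -0.2573  0.2458] rot [3.141 0.    3.034] q [-0.15  0.06 -0.38 -0.   -1.14 -1.53] w 0.0011512564762121624 units [-0.29 -0.08  5.79]
isolator_base 0.69 [519. 167. 110.  61.] [ 0.4272 -0.0178  0.04  ] [ 0.4302 -0.0147  0.04  ]
isolator_base 0.67 [319. 234.  73.  79.] [ 0.4679 -0.2643  0.04  ] [ 0.4905 -0.2637  0.04  ]
```

View pics/4.png

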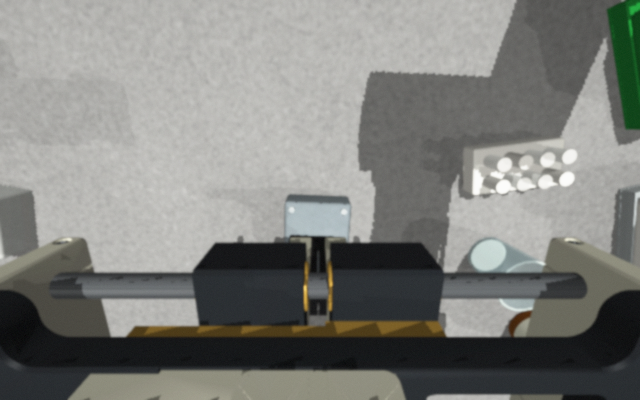

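The wrist view shows the enclosure's -x end centred under the fingers (286–350, 197), so the lateral alignment is good. Descending behind the bar.

play_rows([
  [0, 0, 1],
  [0, 0, 1],
  [0, 0, 1],
  [0, 0, 1],
  [0, 0, 1],
  [0, 0, 0.8],
  [0, 0, 0],
], twist=[0, 0, 0, 0, 0, 0, 0])

```text
t: 5.05
eef_pos: [0.4198, -0.2588, 0.0993]
ee_rot: [3.141, -0.003, 3.03]
force: [0.0, -0.2, 1.1]
width: 0.0002
gripper_force: 0.0
```

play_rows([
  [-0.4, 0, 0],
  [-0.4, 0, 0],
  [-0.4, 0, 0],
  [-0.4, 0, 0],
  [-0.4, 0, 0],
  [-0.4, 0, 0],
  [-0.4, 0, 0],
  [-0.4, 0, 0],
], twist=[0, 0, 0, 0, 0, 0, 0, 0])

```text
t: 6.05
eef_pos: [0.5016, -0.2673, 0.1005]
ee_rot: [-3.142, 0.0, 3.031]
force: [-1.8, 0.2, 0.5]
width: 0.0003
gripper_force: 1.1
```

play_rows([
  [-0.3, 0, 0],
  [-0.1, 0, 0],
  [0, 0, 0],
  [0, 0, 0],
], twist=[0, 0, 0, 0])

```text
t: 6.55
eef_pos: [0.5104, -0.2683, 0.1006]
ee_rot: [3.142, -0.0, 3.031]
force: [0.3, -0.5, 0.5]
width: 0.0005
gripper_force: 0.0
```

Run:
```python
from h import *
togo([.5,-.2,.25])
a=grab('scene')
im=cv2.cvtColor(a['pixels'][70:220,150:350],cv2.COLOR_RGB2BGR);cv2.imwrite('pics/5.png',cv2.resize(im,None,fx=3,fy=3))
```

```text
pos [ 0.5104 -0.2683  0.1006] rot [ 3.142 -0.     3.031] q [-0.14  0.33 -0.39 -0.   -0.85 -1.54] w 0.000542450563554059 units [ 0.71  2.67 -5.98]
```

View pics/5.png

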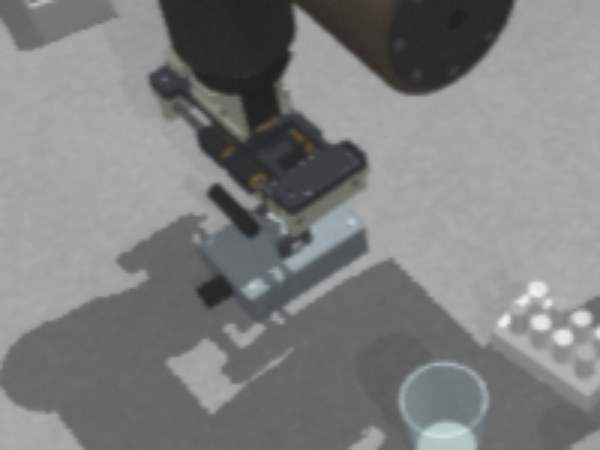

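The handle now leans towards the gland, so it is off. I lift, open the fingers and move over to the jug.

play_rows([
  [0, 0, -0.8],
  [0, 0, -1],
  [0, 0, -1],
  [0, 0, -1],
  [0, 0, -1],
  [0, 0.5, -1],
  [0, 1, -1],
  [0, 1, 0],
], twist=[0, 0, 0, 0, 0, 0, 0, 0])

```text
t: 7.6
eef_pos: [0.5182, -0.206, 0.273]
ee_rot: [-3.141, 0.004, 3.03]
force: [0.9, -0.5, -0.8]
width: 0.0006
gripper_force: 0.0
```

play_rows([
  [0, 1, 0],
  [0, 1, 0],
  [0, 1, 0],
  [0, 1, 0],
  [0, 1, 0],
  [0, 1, 0],
  [0, 1, 0],
  [0, 1, 0],
], twist=[0, 0, 0, 0, 0, 0, 0, 0], fingers=1)

```text
t: 8.6
eef_pos: [0.5393, -0.0068, 0.2707]
ee_rot: [3.141, 0.0, 3.031]
force: [0.1, 0.1, -0.3]
width: 0.0751
gripper_force: 0.0
```

play_rows([
  [0, 1, 0],
  [0, 1, 0],
  [0, 1, 0],
  [0, 1, 0],
  [0, 1, 0],
  [0, 1, 0],
  [0.5, 1, 0],
  [0, 0, 0],
], twist=[0, 0, 0, 0, 0, 0, 0, 0])

```text
t: 9.6
eef_pos: [0.5461, 0.1694, 0.2705]
ee_rot: [3.141, -0.0, 3.033]
force: [-0.0, 0.1, -0.2]
width: 0.0877
gripper_force: 0.0
```

Run:
```python
from h import *
togo([.543,.225,.27])
s=arm.get_state();f=grab('wrist','6.png')
for k,z in(('cap',.171),('jug',.12)):
  for d in models.silhouettes(k,'wrist')[:2]:
    ys,xs=np.nonzero(d['pixels']);print(k,d['confidence'],np.round(d['extent']),wray(f,s,xs.mean(),ys.mean(),z).round(4),wray(f,s,*d['extent'][:2],z).round(4))
t=grab('top');print(np.round([ray(t,224.7,199.5,.171)],4)); sc=grab('scene');print(ray(sc,396.5,246.4,.171).round(4))
for d in models.silhouettes('isolator_bar','top')[:2]: print(d['confidence'],d['extent'],ray(t,*d['extent'][:2],.102))
```

```text
pos [0.5461 0.1694 0.2705] rot [ 3.141 -0.     3.033] q [ 0.64  0.17 -0.18 -0.   -1.21 -2.32] w 0.08772591923056869 units [0.37 2.2  0.02]
jug 0.89 [364. 176. 120. 134.] [0.5231 0.2142 0.12  ] [0.5337 0.2175 0.12  ]
jug 0.89 [382. 291.  79.  75.] [0.6794 0.2231 0.12  ] [0.6716 0.2303 0.12  ]
[[0.546  0.2266 0.171 ]]
[0.549  0.2297 0.171 ]
0.63 [424.0, 208.8, 24.6, 22.3] [ 0.52857427 -0.274785    0.102     ]
0.27 [237.2, 221.9, 50.3, 38.4] [0.49742864 0.20745417 0.102     ]
```

View pics/6.png

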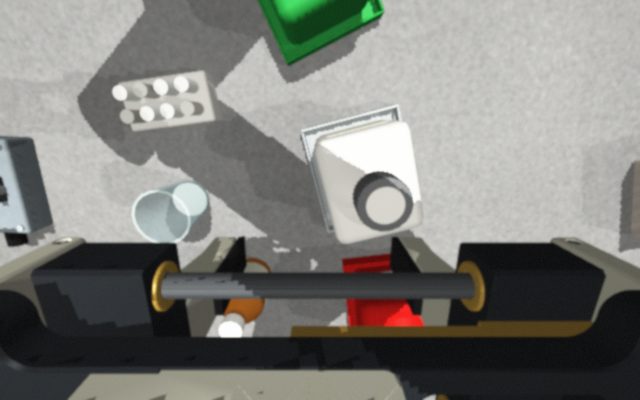

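The wrist view shows the white jug at (365,180) with the cap's light top disc at (385,206). The bystanders are untouched. I'll fit the disc to get its position.

Run:
```python
from h import *
s=arm.get_state();f=grab('wrist');t=grab('top');sc=grab('scene')
def disc(F,c,r=26):
    g=cv2.cvtColor(F['pixels'],cv2.COLOR_RGB2GRAY);x,y=int(c[0]),int(c[1])
    v=int(np.median(g[y-3:y+4,x-3:x+4]));m=(abs(g.astype(int)-v)<18).astype(np.uint8)
    n,l,st,ce=cv2.connectedComponentsWithStats(m,connectivity=4);i=l[y,x];print('val',v,st[i],ce[i]);return ce[i]
c=disc(f,(385,206));print(wray(f,s,*c,.171))
c=disc(t,(225,199));print(ray(t,*c,.171))
c=disc(sc,(396,246));print(ray(sc,*c,.171))
togo([.546,.227,.2705])
```

```text
val 213 [ 369  187   38   35 1047] [387.75931232 203.91404011]
[0.54954262 0.22760857 0.171     ]
val 52 [  98  108  153  129 3261] [212.15976694 176.53971174]
[0.60325562 0.25882702 0.171     ]
val 177 [  349    74   291   326 53884] [507.95460619 236.49198278]
[0.38576897 0.38751322 0.171     ]
pos [0.5466 0.1674 0.2706] rot [-3.142  0.     3.03 ] q [ 0.64  0.17 -0.18  0.   -1.21 -2.32] w 0.08765293208424266 units [0.29 2.37 0.  ]
```

play_rows([
  [0.07, 0.8, 0],
  [0.07, 0.8, 0],
  [0.07, 0.82, 0],
  [0, 0, 1],
  [0, 0, 1],
  [0, 0, 0.7],
  [0, 0, 0],
  [0, 0, 0],
], twist=[0, 0, 0, 0, 0, 0, 0, 0])

```text
t: 11.05
eef_pos: [0.5485, 0.2291, 0.2039]
ee_rot: [3.141, 0.001, 3.031]
force: [-0.3, 0.3, -0.7]
width: 0.0877
gripper_force: 0.0
```

Run:
```python
from h import *
togo([.548,.228,.165])
s=arm.get_state();f=grab('wrist','7.png')
R=Ro.from_euler('xyz',s['ee_rot']).as_matrix();T=np.linalg.inv(np.array(f['T_tool_cam']))
p=R.T@(np.array([.548,.228,.171])-s['eef_pos']);c=T[:3,:3]@p+T[:3,3];print('expected px',f['fx']*c[0]/c[2]+f['cx'],f['fy']*c[1]/c[2]+f['cy'],'r',.025*f['fx']/c[2])
```

```text
pos [0.5485 0.2291 0.2039] rot [3.141e+00 1.000e-03 3.031e+00] q [ 0.72  0.26 -0.23  0.   -1.08 -2.41] w 0.08765936453092404 units [ 0.02 -0.04  1.56]
expected px 316.7953495738737 239.42651642148004 r 38.5081340601934
```

View pics/7.png

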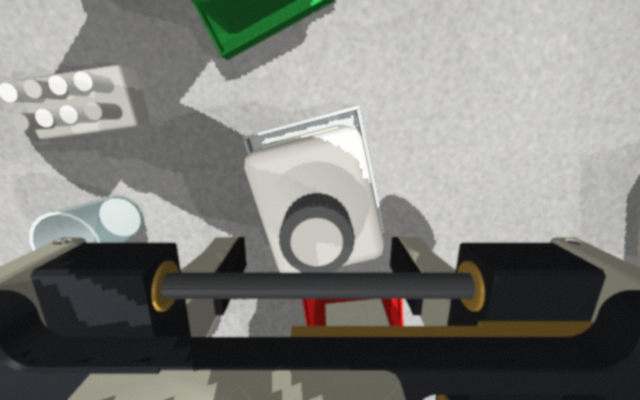

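The cap sits centred between the fingers: rim columns 279–354, disc (316,242), against the expected (316.8,239.4). I descend and close gently.

play_rows([
  [-0.04, -0.03, 0.5],
  [0, 0, 0.5],
  [0, 0, 0.4],
  [0, 0, 0.16],
  [0, 0, 0],
], twist=[0, 0, 0, 0, 0])

```text
t: 11.72
eef_pos: [0.5488, 0.2276, 0.1637]
ee_rot: [-3.141, -0.0, 3.031]
force: [0.1, -0.2, 0.5]
width: 0.0878
gripper_force: 0.0
```

play_rows([
  [0, 0, 0],
  [0, 0, 0],
  [0, 0, 0],
  [0, 0, 0],
  [0, 0, 0],
  [0, 0, 0],
], twist=[0, 0, 0, 0, 0, 0], fingers=0, newtons=12)

```text
t: 12.48
eef_pos: [0.549, 0.2279, 0.1642]
ee_rot: [3.141, 0.0, 3.031]
force: [-0.5, 1.2, 1.5]
width: 0.0494
gripper_force: 12.0
```

play_rows([
  [0, 0, 0],
  [0, 0, 0],
  [0, 0, 0],
], twist=[0, 0, 0], newtons=55)

```text
t: 12.85
eef_pos: [0.549, 0.2278, 0.1642]
ee_rot: [3.141, 0.0, 3.031]
force: [-0.8, 1.6, 1.5]
width: 0.0489
gripper_force: 55.0
```

play_rows([
  [0, 0, 0.07],
  [0, 0, 0.07],
  [0, 0, 0.07],
  [0, 0, 0.06],
  [0, 0, 0],
  [0, 0, 0],
], twist=[0, 0, 0, 0, 0, 0])

```text
t: 13.6
eef_pos: [0.5491, 0.2279, 0.1586]
ee_rot: [3.141, 0.001, 3.031]
force: [-4.4, 1.4, 10.8]
width: 0.0488
gripper_force: 55.0
```

play_rows([
  [0.02, 0, 0.03],
  [0.01, 0, 0.03],
  [0, 0, 0],
  [0, 0, 0],
], twist=[0, 0, 0, 0])

```text
t: 14.1
eef_pos: [0.549, 0.2279, 0.1576]
ee_rot: [3.141, 0.002, 3.032]
force: [-1.9, 0.5, 11.8]
width: 0.0488
gripper_force: 55.0
```

```bash
python3 -c "
from h import *
for _ in range(2):
  s=arm.get_state();print(s['eef_pos'],s['ee_rot'],s['force'],s['moment'])"
```

```text
[0.54904358 0.22793958 0.15760553] [3.14062940e+00 2.36984600e-03 3.03152265e+00] [-1.88487773  0.48098479 11.76683582] [-0.10418692  0.87677884  0.02934478]
[0.54904358 0.22793958 0.15760553] [3.14062940e+00 2.36984600e-03 3.03152265e+00] [-1.88487773  0.48098479 11.76683582] [-0.10418692  0.87677884  0.02934478]
```

play_rows([
  [0, 0, 0.02],
  [0, 0, 0],
  [0, 0, 0],
  [0, 0, 0],
  [0, 0, 0],
], twist=[0, -0.3, -0.4, -0.4, 0])

```text
t: 14.72
eef_pos: [0.5496, 0.2281, 0.1574]
ee_rot: [3.141, 0.004, -3.086]
force: [-1.5, -0.3, 11.9]
width: 0.0485
gripper_force: 55.0
```

```bash
python3 -c "
from h import *
s=arm.get_state();print(s['eef_pos'],s['ee_rot'],s['force'],s['moment'])"
```

```text
[0.54961419 0.22810294 0.1574062 ] [ 3.14072757  0.00360753 -3.08563937] [-1.50184526 -0.26793618 11.92508584] [-0.11973642  0.33925878  0.0273723 ]
```

play_rows([
  [0, 0, 0.01],
  [0, 0, 0],
  [0, 0, 0],
  [0, 0, 0],
  [0, 0, 0],
  [0, 0, 0],
  [0, 0, 0],
  [0, 0, 0],
], twist=[-0.4, -0.5, -0.5, -0.5, -0.5, -0.5, -0.5, 0])

```text
t: 15.72
eef_pos: [0.5499, 0.2284, 0.1573]
ee_rot: [-3.141, 0.004, -2.575]
force: [-0.5, 0.4, 12.0]
width: 0.0482
gripper_force: 55.0
```

```bash
python3 -c "
from h import *
s=arm.get_state();print(s['eef_pos'],s['ee_rot'],s['force'],s['moment'])"
```

```text
[0.54994616 0.22837729 0.15734284] [-3.14059386  0.00443889 -2.5752909 ] [-0.49134013  0.41134754 11.98211715] [0.13163806 0.06442975 0.00341022]
```

Going well: low lateral forces, level. I have turned 0.676 rad; 0.51 rad remains.

play_rows([
  [0, 0, 0],
  [0, 0, 0],
  [0, 0, 0],
  [0, 0, 0],
  [0, 0, 0],
  [0, 0, 0],
  [0, 0, 0],
  [0, 0, 0],
], twist=[-0.4, -0.5, -0.5, -0.5, -0.5, -0.5, -0.5, 0])

```text
t: 16.73
eef_pos: [0.55, 0.2284, 0.1574]
ee_rot: [-3.139, 0.003, -2.065]
force: [-0.4, 0.4, 11.7]
width: 0.0488
gripper_force: 55.0
```

```bash
python3 -c "
from h import *
s=arm.get_state();print(s['eef_pos'],s['ee_rot'],s['force'],s['moment'])"
```

```text
[0.54996402 0.22836641 0.15735195] [-3.13852171  0.00341452 -2.06529273] [-0.41084112  0.40238098 11.67835702] [0.17391266 0.14290986 0.01732829]
```

Turned 68°. I start the lift slowly.

play_rows([
  [0, 0, -0.15],
  [0, 0, -0.15],
  [0, 0, -0.15],
  [0, 0, -0.15],
  [0, 0, 0],
], twist=[0, 0, 0, 0, 0])

```text
t: 17.35
eef_pos: [0.5479, 0.2275, 0.1698]
ee_rot: [3.141, -0.001, -2.067]
force: [0.2, 0.3, -0.4]
width: 0.0487
gripper_force: 55.0
```

play_rows([
  [0, 0, -0.3],
  [0, 0, -0.4],
  [0, 0, -0.5],
  [0, 0, -0.6],
  [0, 0, -0.6],
  [0, 0, -0.6],
  [0, 0, -0.4],
  [0, 0, -0.2],
], twist=[0, 0, 0, 0, 0, 0, 0, 0])

```text
t: 18.35
eef_pos: [0.5482, 0.2279, 0.2608]
ee_rot: [-3.141, 0.001, -2.067]
force: [0.9, 0.4, -0.8]
width: 0.0487
gripper_force: 55.0
```

play_rows([
  [0, 0, 0],
  [0, 0, 0],
  [0, 0, 0],
  [0, 0, 0],
], twist=[0, 0, 0, 0])

```text
t: 18.85
eef_pos: [0.5481, 0.2277, 0.2598]
ee_rot: [3.141, -0.0, -2.067]
force: [-0.9, -1.0, 0.4]
width: 0.0486
gripper_force: 55.0
```

Run:
```python
from h import *
togo([.548,.2275,.259])
a=grab('scene')
im=cv2.cvtColor(a['pixels'][90:340,190:500],cv2.COLOR_RGB2BGR);cv2.imwrite('pics/8.png',cv2.resize(im,None,fx=2.3,fy=2.3))
```

```text
pos [0.5481 0.2277 0.2598] rot [ 3.141 -0.    -2.067] q [ 0.72  0.22 -0.15 -0.   -1.2  -1.22] w 0.048602380105877294 units [ 0.01 -0.    0.03]
```

View pics/8.png

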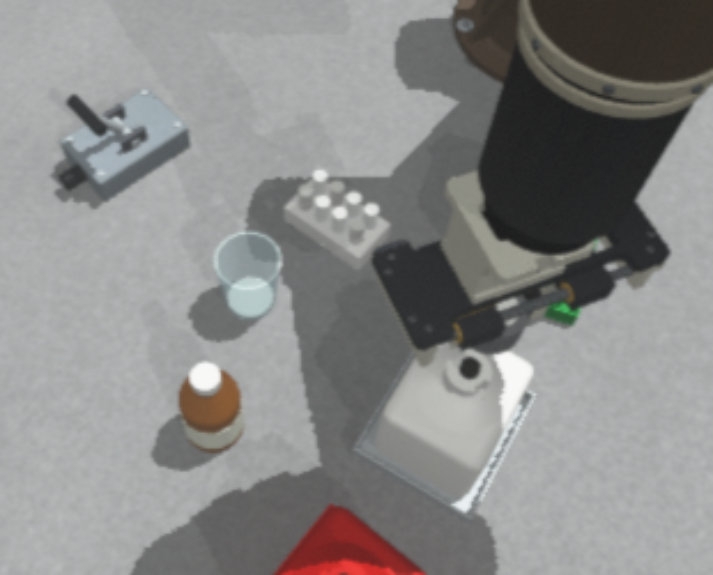

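The crop shows the isolator handle at off, leaning to the gland (85,110). The jug's mouth is open at (467,368), the cap is held above it, and the bystanders are standing. Handing in.

```bash
python3 -c "
from station import arm
print(arm.job_done())"
```

```text
the job is handed in; nothing more can be done
None
```

I handed the job in at about 19 s: the isolator handle is at off, and the white jug's cap is off and held level about 83 mm above the open mouth, with the beaker, vial rack and reagent bottle untouched.

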